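# Close the wiring bay of an annealer controller

### The job

The fuses in the annealer controller have been changed and its blue wiring cover lies on the bench. Put the cover back on by its handle: with the top edge still raised, hook the cover's steel lip under the ledge at the bottom of the open bay, then swing the top edge down until the cover lies flush in its frame, and let go. Lower it by hand rather than letting it drop shut, and leave the other things on the bench where they are.

Things in the scene. Friction and masses are not known exactly. Their poses are not given: they have to be found in the camera images.
- console: The controller: a grey sheet-metal desk console 223 mm deep (x), 200 mm wide (y), sloping top rising from 45 mm high at its front (-x, low edge, facing the robot) to 126 mm at the back, at 20 degrees. It stands firm. Origin: centre of its underside. A blue fascia with display and keys fills the lower third of the slope; the open wiring bay lies above it.
- bay: The bay. Its frame is the shut cover's own: origin in mid-bay on the plane that carries the cover's underside, x up the slope, y across, z square out of the slope. The recess spans x -68 to +69, y -78.5 to +78.5 mm; its surround is flush with z +10. Rims with tops at z 0 run along both sides (|y| over 60 mm) and the top end (x over 57). Between them nothing stands above z -10 mm.
- ledge (a point): The ledge: middle of the fascia's upper edge, halfway through its thickness, at x -68, y 0, z +8.25 mm in the bay's frame (axes as the bay's). It is a 3.5 mm plate across the whole bay: underside at z +6.5, top at z +10 mm; hollow beneath for at least 25 mm.
- cover_mid (a point): The cover: middle of its outer face, 10 mm above its underside. A blue folded-sheet pan 130 (x) by 150 (y) by 10 mm, about 0.3 kg, at first lying outer face up on the bench. Axes: x from lip edge to top edge, z out of the outer face. Home is x 0, y 0, z +10 mm in the bay's frame, axes agreeing; play there is 3 mm towards the ledge, 4 mm towards the top, 3.5 mm to each side.
- cover_handle (a point): Centre of the cover's black bridge handle (axes as the cover's): a flat-sided bar 12 mm thick (x), 80 mm long (y), 14 mm high (z), with 56 mm of bar free between its legs, 20 mm clear of the face. It lies 25 mm towards the top edge from the cover's middle, 27 mm above the outer face. Home: x +25, y 0, z +37 mm in the bay's frame.
- cover_lip (a point): Middle of the free edge of the cover's steel lip (axes as the cover's): a flat tongue 3 mm thick, 110 mm wide, level with the cover's underside, standing 14 mm out from its lower edge. This point lies 104 mm from the handle's centre along -x and 35.5 mm below it. Home: x -79, y 0, z +1.5 mm in the bay's frame, 11 mm under the ledge.
- screwdriver: Screwdriver, 170 mm, lying near the cover's lip edge. Leave it alone.
- fuse_tray: Grey plastic tray 85 x 60 x 18 mm with spent fuses, in front of the console. Leave it alone.
- mould: Opened wooden block mould, two halves 130 x 95 x 75 mm with charred hollows and wooden handles, at the back. Leave it alone.
- calipers: Steel outside calipers, about 150 mm long, lying flat at the back. Leave it alone.
- jacks: Glassblower's steel jacks, 250 mm long, lying flat at the left. Leave it alone.
- ladle_block: Dark wooden shaping block (cup 96 mm across, 55 mm high, with a handle), at the right. Leave it alone.
- paddle: Wooden paddle, 310 mm long, lying at the right. Leave it alone.
- frit_jar: Amber glass jar with a metal cap, 64 mm across, 85 mm high, at the back left. Leave it alone.
Mind the look-alikes: they are no part of the job. Leave any yellow look-alike of the part that bears cover_mid alone.

How it is judged:
By the outcome, as a careful person would: the job done as asked, in the order asked, and still so for the second after the job is handed in, with the robot touching nothing.
It also fails if it takes over 48 s, if anything falls off the work surface, if the arm or the gripper's body presses on something with over 40 N, if the wrist force passes 120 N, or if a joint passes its speed limit or range.

### The arm

A 6-joint arm with a two-finger parallel gripper is mounted at the origin on the work surface. World frame = base frame: x ahead of the robot, y to its left, z up, the work surface at z = 0. Lengths are in m, angles in rad, forces in N, time in s.
With the tool pointing down it reaches from about 0.275 to 0.825 m from the base axis. Payload 4.9 kg.
Tool frame: the origin (TCP) lies midway between the tips of the shut fingers; the grasp point (between the pads) lies 19 mm behind it (grip_point_offset is the distance from the TCP to the grasp point, in m); z points along the fingers, x is the direction in which the jaws open and shut, and the axes are right-handed (so a half turn about z gives the same grasp; the last joint's range is limited). The gripper opens to 85 mm and grips with 20 to 120 N. Pads are 22 mm wide; open, the fingers measure 114 mm over their backs; the gripper's body (76 mm by 85 mm) begins 54 mm behind the grasp point. The pads swing forward as they close: fully open they stand 13 mm farther back than shut.
Start: joints at [1.191, 0.326, -0.193, 1.052, 0, 1.437], TCP at [0.134, 0.533, 0.231] pointing down, gripper open.
Joint ranges: [-2.65, 2.65], [-0.97, 1.79], [-1.3, 1.35], [-1.93, 2.1], [-1.47, 1.37], [-3.14, 3.14]. Speed limits (rad/s): [2.57, 2.57, 3.14, 3.14, 3.14, 3.14].

### API

Orientations are given as a rotation vector (axis times angle).
In Python, from cell import * gives the robot as it stands. Calls block until the motion is done:
- movep(position, orientation): joint-space move of the TCP to a pose.
- move_l(position, velocity=0.15, rot=None, until_force=None): straight line of the TCP; rot=None keeps the orientation; velocity is the mean speed in m/s. With until_force (N) it stops when the force on the tool has changed by that much, and returns True; else False.
- set_joints(angles): joint-space move.
- let_go() and grab(newtons=None): open the fingers fully, or close them until they stop; newtons is the grip in N (None keeps the last).
- sleep(seconds).
- ik(position, orientation): joint angles nearest the present ones, or None.
- get_state(): the state.
- grab_frame(name): name is "side" or "top" or "wrist"; returns a dict with "img" (480x640x3 uint8, red, green, blue), "fx", "fy", "cx", "cy" (pixels), "cam_to_world" (4x4, takes a point from camera to world coordinates); the wrist camera has in their place "T_tool_cam" (4x4, takes a point from camera to tool coordinates, whose origin is the TCP and whose axes are the tool frame's). Camera axes: x right, y down, z forward; pixel columns grow to the right and rows downward; lengths in m; the calibration is good to about 2 mm. A picture is of the moment at which its call begins: read the wrist's pose just before it. There is no depth.
A pose or a line that the arm cannot do raises MotionError and nothing moves.
- sign_off(): hands the job in, once; it reports no verdict.
Trained networks look in the newest picture that a camera, given by its name, has taken for a name from the list of things; names that differ only in an ending like _2 or _b are one class to them, and where a whole thing is asked for, a point or a joint stands for the part that bears it (a point fixed in the world has none). Each returns a list of dicts, best first, with "score" (0 to 1); they miss things now and then, are a little off and sometimes report something else, mostly with a low value. They report only what shows in the picture. A call takes as long as a camera call. They do not tell look-alikes from the thing itself.
- spot_in(camera, name): "centre" ([column, row] in pixels, amid what is visible of it).
- silhouettes(camera, name): "mask" (480x640 bool, what is visible of it) and "centre" ([column, row] in pixels, amid what is visible of it).
- tip_of(camera, name): "centre" ([column, row] in pixels: a listed point, or the origin of a listed thing).
The state is a dict: "clock": time; "q": joint angles; "joint_velocities": joint speeds; "tau": joint torques, N m; "position": TCP position; "eef_rot": TCP orientation; "contact_force": force on the tool from outside, world axes, zero at the start; "wrist_torque": the same for the moment, N m; "finger_gap": opening from 0.0 (shut) to 1.0 (fully open).
Only numpy, scipy, OpenCV 4.12 (cv2) and the standard library are available. Lean on these libraries where they do the work, as an engineer would, in place of code of your own. Each camera call takes 0.05 s, during which the arm holds its last target. There are 200 camera calls.

## Working session

There is one attempt and no reset: what is moved stays moved. The work goes in short steps, each a Python script; the robot and the scene stay as the last script left them, time stands still between calls to the robot, and variables do not carry over. Pictures are saved under pics/ and viewed, about 8 in all and at most 12, crops included, and the job is handed in when it is done.

```bash
mkdir -p pics; ls
cat > h.py <<'E'
from cell import *
import numpy as np, cv2
from scipy.spatial.transform import Rotation as R
def snap(n,f=None):
    s=get_state(); g=grab_frame(n)
    if f: cv2.imwrite('pics/'+f,g['img'][:,:,::-1])
    if 'T_tool_cam' in g:
        T=np.eye(4);T[:3,:3]=R.from_rotvec(s['eef_rot']).as_matrix();T[:3,3]=s['position']
        g['cam_to_world']=T@g['T_tool_cam']
    return g
def ray(g,p):
    M=g['cam_to_world'];d=M[:3,:3]@[(p[0]-g['cx'])/g['fx'],(p[1]-g['cy'])/g['fy'],1];return M[:3,3],d/np.linalg.norm(d)
def onz(g,p,z):
    o,d=ray(g,p);return o+d*(z-o[2])/d[2]
def proj(g,X):
    M=np.linalg.inv(g['cam_to_world']);c=M[:3,:3]@np.asarray(X)+M[:3,3];return np.array([g['fx']*c[0]/c[2]+g['cx'],g['fy']*c[1]/c[2]+g['cy']])
def tri(r):
    A=sum(np.eye(3)-np.outer(d,d) for o,d in r);b=sum((np.eye(3)-np.outer(d,d))@o for o,d in r);return np.linalg.solve(A,b)
E
python3 - <<'E'
from h import *
np.set_printoptions(precision=4,suppress=True)
ims=[]
for c in['top','side']:
    g=snap(c); ims.append(g['img']); print(c,g['cam_to_world'][:3,3],g['fx'])
    for n in['console','bay','ledge','cover_mid','cover_handle','cover_lip','screwdriver','fuse_tray']:
        print(n,[(np.round(d['centre'],1).tolist(),round(d['score'],2)) for d in tip_of(c,n)[:4]])
    cv2.imwrite(f'pics/{c}0.png',g['img'][:,:,::-1])
s=get_state();print(s['clock'],s['position'],s['eef_rot'])
E
```

```text
pics
top [ 0.4205 -0.0314  1.3462] 475.9492585218005
console [([255.7, 243.3], 0.95), ([252.3, 251.6], 0.69), ([273.3, 150.4], 0.59), ([368.2, 149.3], 0.39)]
bay [([245.0, 227.9], 0.7)]
ledge [([253.3, 251.3], 0.92), ([485.0, 209.9], 0.74)]
cover_mid [([449.1, 342.0], 0.98), ([403.4, 248.0], 0.94)]
cover_handle [([446.6, 346.8], 0.76), ([401.1, 240.2], 0.71)]
cover_lip [([409.9, 274.9], 0.86)]
screwdriver [([412.8, 289.3], 0.91), ([408.6, 273.0], 0.6)]
fuse_tray [([288.5, 300.0], 0.58)]
side [ 0.4546 -0.8082  0.9432] 461.3262841735335
console [([315.3, 201.6], 0.95), ([300.9, 140.0], 0.33)]
bay [([324.9, 173.7], 0.66)]
ledge [([304.7, 188.5], 0.77)]
cover_mid [([320.5, 319.3], 0.93), ([205.7, 381.5], 0.72), ([276.8, 337.3], 0.47), ([424.9, 283.3], 0.18)]
cover_handle [([328.5, 312.0], 0.84), ([199.8, 362.1], 0.79), ([328.2, 172.7], 0.55)]
cover_lip [([231.7, 409.5], 0.72), ([286.7, 332.6], 0.71), ([405.7, 206.5], 0.55)]
screwdriver [([274.4, 334.3], 0.58), ([404.8, 209.0], 0.58), ([259.9, 225.0], 0.34)]
fuse_tray [([260.3, 226.8], 0.68)]
0.9 [0.1338 0.5335 0.2313] [ 2.477   1.9324 -0.    ]
```

View pics/top0.png

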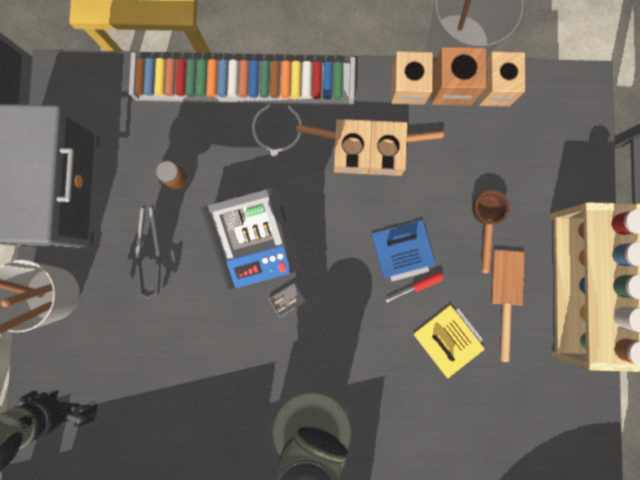

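View pics/side0.png

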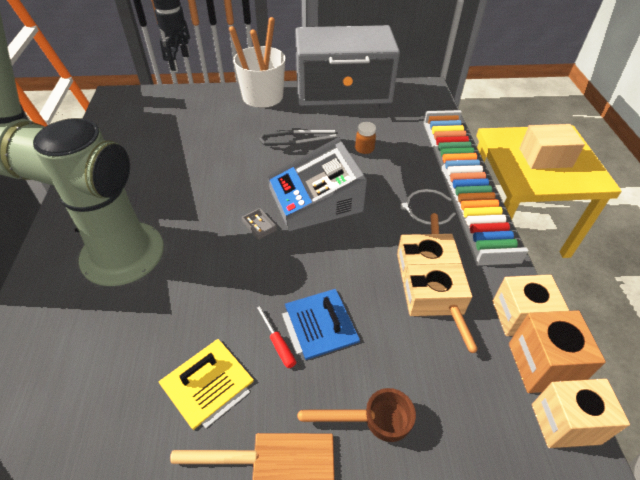

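The top view shows the blue cover at (403,248) with its lip toward the screwdriver at (413,289). The yellow look-alike is at (449,342) and the blue fascia at (258,265). I choose the blue loose pan at (403,248). Next I'll estimate poses from the two fixed cameras.

Run:
```python
from h import *
np.set_printoptions(precision=4,suppress=True)
gt=snap('top');gs=snap('side')
print('handle',tri([ray(gt,(401.1,240.2)),ray(gs,(328.5,312))]))
print('mid',tri([ray(gt,(403.4,248)),ray(gs,(320.5,319.3))]))
print('lip',tri([ray(gt,(409.9,274.9)),ray(gs,(286.7,332.6))]))
print('bay',tri([ray(gt,(245,227.9)),ray(gs,(324.9,173.7))]))
print('ledge',tri([ray(gt,(253.3,251.3)),ray(gs,(304.7,188.5))]))
print('console',onz(gt,(255.7,243.3),0),onz(gs,(315.3,201.6),0))
hsv=cv2.cvtColor(gt['img'],cv2.COLOR_RGB2HSV)
m=cv2.inRange(hsv,(100,140,60),(125,255,255))
m=cv2.morphologyEx(m,cv2.MORPH_CLOSE,np.ones((7,7)))
for c in cv2.findContours(m,0,2)[0]:
    if cv2.contourArea(c)>800:
        r=cv2.minAreaRect(c);b=cv2.boxPoints(r);z=.01 if r[0][0]>350 else .06
        P=np.array([onz(gt,p,z) for p in b]);print(r,z,P[:,:2].tolist(),np.linalg.norm(P-np.roll(P,-1,0),axis=1),P.mean(0), np.degrees(np.arctan2(*(P-np.roll(P,-1,0)).T[[1,0]])))
print(gt['cam_to_world'][:3,:3])
a=gt['img'][180:310,195:325];b=gt['img'][200:300,350:450]
cv2.imwrite('pics/crop.png',np.hstack([cv2.resize(a,(400,400)),cv2.resize(b,(400,400))])[:,:,::-1])
g=snap('wrist');print('Ttc',g['T_tool_cam'],g['fx'])
```

```text
handle [ 0.5285 -0.2355  0.0299]
mid [ 0.5088 -0.2445  0.0146]
lip [ 0.4318 -0.2661 -0.0001]
bay [0.5498 0.1898 0.0809]
ledge [0.4903 0.1712 0.0441]
console [0.5146 0.172  0.    ] [0.5213 0.1611 0.    ]
((257.9244689941406, 266.5210876464844), (26.72309684753418, 57.14217758178711), 74.40719604492188) 0.06 [[0.4597814307324235, 0.2394596829705233], [0.5047403692885849, 0.09173677083505184], [0.4355909157644532, 0.07028821255119917], [0.3909437495623538, 0.2174153880638214]] [0.1544 0.0724 0.1538 0.0723] [0.4478 0.1547 0.06  ] [ 106.9274   17.2327  -73.1191 -162.2431]
((402.88848876953125, 248.2576904296875), (44.11601257324219, 51.92183303833008), 74.74488067626953) 0.01 [[0.5480294353620099, -0.1566461497869365], [0.5898706368887071, -0.2972887866412188], [0.47055446229815384, -0.33056552054266075], [0.4291903235591064, -0.19086749606080203]] [0.1467 0.1239 0.1457 0.1237] [ 0.5094 -0.2438  0.01  ] [ 106.5677   15.5835  -73.5061 -163.9355]
[[ 0.0228 -0.9967  0.0774]
 [-0.9997 -0.0222  0.0084]
 [-0.0067 -0.0776 -0.997 ]]
Ttc [[ 1.      0.0001 -0.0002 -0.0007]
 [-0.      0.9637  0.267  -0.0681]
 [ 0.0002 -0.267   0.9637 -0.1426]
 [ 0.      0.      0.      1.    ]] 351.9965022597305
```

View pics/crop.png

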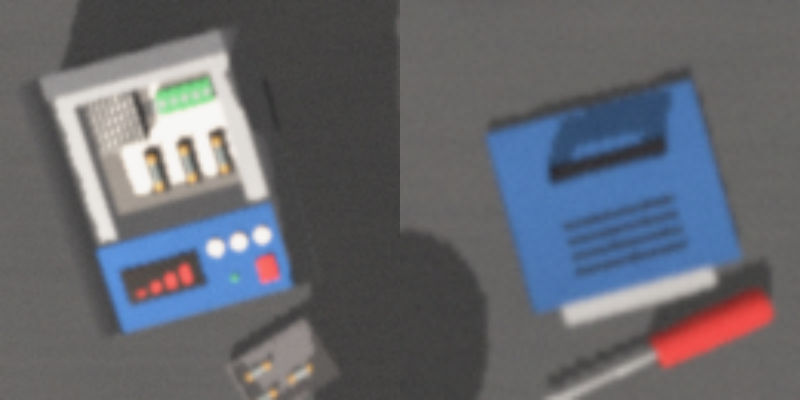

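The crop shows the open bay with its lip side and fascia edge facing the robot. Both the cover and the console are yawed about 16°. Next is a close wrist look at the bay, then at the cover.

```bash
cat >> h.py <<'E'
def down(yaw): # tool z down, tool x at yaw
    x=np.array([np.cos(yaw),np.sin(yaw),0]);z=np.array([0,0,-1.]);return R.from_matrix(np.c_[x,np.cross(z,x),z]).as_rotvec()
def rep(c,names):
    for n in names: print(n,[(np.round(d['centre'],1).tolist(),round(d['score'],2)) for d in tip_of(c,n)[:3]])
E
python3 - <<'E'
from h import *
np.set_printoptions(precision=4,suppress=True)
a=np.radians(16.3)
movep([.525,.17,.235],down(a+np.pi/2))
g=snap('wrist','w_bay.png');np.save('w_bay.npy',g['cam_to_world']);print(g['fx'],g['cx'],g['cy']);rep('wrist',['bay','ledge','console'])
print(get_state()['clock'])
q=ik([.532,-.237,.2],down(a));print(q, ik([.532,-.237,.2],down(a+np.pi)))
movep([.52,-.237,.20],down(a))
g=snap('wrist','w_cov.png');np.save('w_cov.npy',g['cam_to_world']);rep('wrist',['cover_mid','cover_handle','cover_lip','screwdriver'])
print(get_state()['clock'])
E
```

```text
351.9965022597305 319.74127668169785 239.26431218686395
bay [([326.1, 253.7], 0.91)]
ledge [([326.9, 176.1], 0.96)]
console [([325.4, 206.9], 0.92)]
3.1833
[-0.5458  0.4074 -0.1547  1.0087  0.      0.7405] [-0.5458  0.4074 -0.1547  1.0087  0.     -2.4011]
cover_mid [([26.9, 271.1], 0.67), ([307.3, 219.9], 0.55)]
cover_handle [([334.5, 224.7], 0.62)]
cover_lip [([228.6, 221.8], 0.68), ([78.1, 330.1], 0.64)]
screwdriver [([194.4, 214.0], 0.7)]
4.9417
```

View pics/w_bay.png

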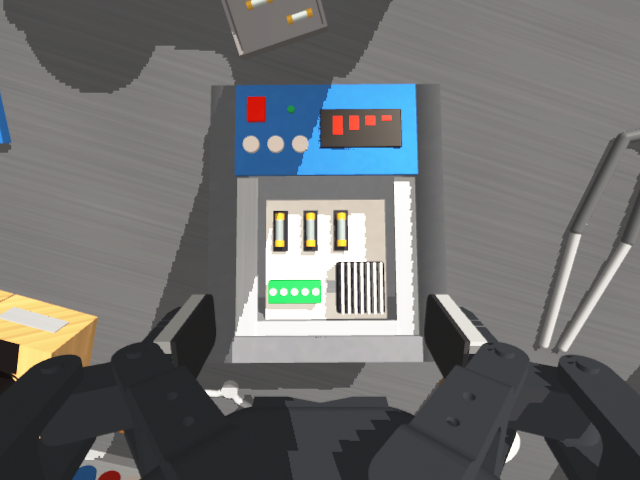

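View pics/w_cov.png

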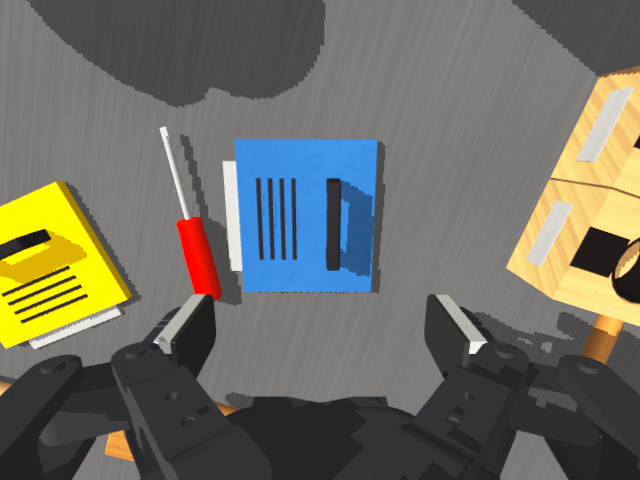

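The bay view shows the fascia's upper edge at row 176 (columns 236–417) and the recess top edge at row 336. In the cover view the pan corners are at (235,139), (378,140), (381,292) and (243,292), and the handle runs (333,179)–(333,270). I'll fit both poses and overlay them.

```bash
cat > fit.py <<'E'
from h import *
from scipy.optimize import least_squares
np.set_printoptions(precision=4,suppress=True)
gi=dict(fx=351.9965,fy=351.9965,cx=319.741,cy=239.264)
def T(p,pitch): return R.from_euler('ZY',[p[3],-pitch]).as_matrix()
def fit(n,M,P,pitch,p0,zfix=None):
    g=dict(gi,cam_to_world=np.load(n));M=np.array(M)/1000
    full=lambda p:np.r_[p[:2],zfix,p[2]] if zfix is not None else p
    f=lambda p:(np.array([proj(g,np.array(full(p)[:3])+T(full(p),pitch)@m) for m in M])-P).ravel()
    r=least_squares(f,p0,loss='soft_l1');q=full(r.x);print(q[:3],np.degrees(q[3]));print(f(r.x).reshape(-1,2));return q,g
E
python3 - <<'E'
from fit import *
t=np.radians(20)
b,g=fit('w_bay.npy',[(-68,-78.5,10),(-68,78.5,10),(69,-78.5,10),(69,78.5,10),(57,-60,0),(57,60,0),(-68,0,8.25),(0,0,0)],np.array([(236,176),(417,175.5),(233.5,336),(421,334.5),(258,320),(397,320),(326.9,176.1),(326.1,253.7)]),t,[.55,.18,.09,.28])
c,g2=fit('w_cov.npy',[(-65,75,10),(65,75,10),(65,-75,10),(-65,-75,10),(25,40,44),(25,-40,44)],np.array([(235,139),(378,140),(381,292),(243,292),(333,179),(333,270)]),0,[.51,-.244,.28],0.)
np.save('bay0.npy',b);np.save('cov0.npy',c)
A=cv2.imread('pics/w_bay.png');B=cv2.imread('pics/w_cov.png')
def draw(im,g,p,pitch,polys,box):
    x0,y0,x1,y1=box;im=cv2.resize(im[y0:y1,x0:x1],None,fx=2,fy=2,interpolation=cv2.INTER_NEAREST)
    for pl in polys:
        q=np.array([proj(g,p[:3]+T(p,pitch)@(np.array(m)/1000)) for m in pl]);q=((q-[x0,y0]+.5)*2*8).astype(np.int32)
        cv2.polylines(im,[q],True,(0,0,255),1,cv2.LINE_AA,3)
    return im
rc=lambda x0,x1,y,z:[(x0,-y,z),(x0,y,z),(x1,y,z),(x1,-y,z)]
u=draw(A,g,b,t,[rc(-68,69,78.5,10),rc(-68,57,60,0)],(220,70,440,370))
v=draw(B,g2,c,0,[rc(-65,65,75,10),rc(19,31,40,44),rc(-79,-65,55,3)],(220,130,400,430))
cv2.imwrite('pics/ov.png',np.hstack([u,v]))
# surface at console: low edge height 45
z=T(b,t)
n=z[:,2];S=b[:3]+n*.01;print('console-x if z right',(S[2]-.045)/np.tan(t)-.1115)
E
```

```text
[0.549  0.1839 0.0818] 16.56159827561317
[[ 0.2527 -0.2502]
 [-0.1188 -0.4239]
 [ 0.2792  0.2766]
 [ 0.0196  1.1295]
 [ 0.0761 -0.1057]
 [-0.9142 -0.5865]
 [-0.3838 -0.1671]
 [ 0.6366  0.3865]]
[ 0.509  -0.2449  0.    ] 16.30450878748523
[[ -0.5073  -0.1977]
 [ -0.5003  -0.9606]
 [-10.162   -0.4968]
 [  0.7458  -0.6977]
 [  1.5093   2.8586]
 [  0.3752   1.0671]]
console-x if z right 0.015394041195878713
```

View pics/ov.png

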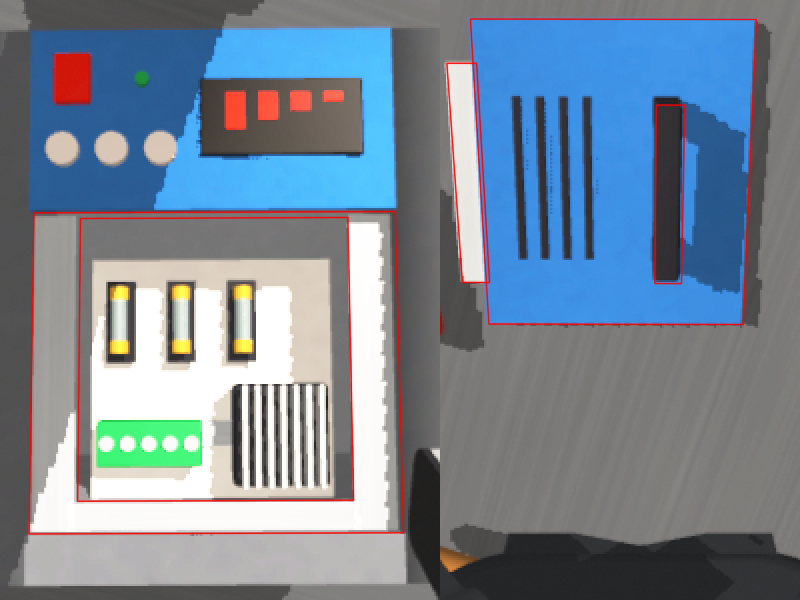

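Run:
```python
from fit import *
t=np.radians(20);b=np.load('bay0.npy');g=dict(gi,cam_to_world=np.load('w_bay.npy'));M=T(b,t)
def onplane(px):
    o,d=ray(g,px);n=M[:,2];P0=b[:3]+n*.01;X=o+d*((P0-o)@n)/(d@n);return X,M.T@(X-b[:3])
for px in[(236,85),(415,85),(232,362),(424,362)]:print(px,*onplane(px))
# independent: scale check with console edges at known world heights
for px,z in[((236,85),.045),((415,85),.045),((232,362),.126),((424,362),.126)]:print(onz(g,px,z))
gt,gs=snap('top'),snap('side')
for g in(gt,gs):print([proj(g,b[:3]+M@(np.array(m)/1000)).tolist() for m in[(-68,0,8.25),(0,0,0),(-68,-78.5,10),(69,-78.5,10),(69,78.5,10),(-68,78.5,10)]])
ov=[]
for g,(x0,y0) in((gt,(195,180)),(gs,(250,130))):
    im=cv2.resize(g['img'][y0:y0+125,x0:x0+125],(500,500),interpolation=cv2.INTER_CUBIC)[:400,:400].copy() if 0 else cv2.resize(g['img'][y0:y0+130,x0:x0+130],(400,400),interpolation=cv2.INTER_CUBIC)
    q=np.array([proj(g,b[:3]+M@(np.array(m)/1000)) for m in[(-68,-78.5,10),(69,-78.5,10),(69,78.5,10),(-68,78.5,10)]]);q=((q-[x0,y0]+.5)*400/130*8).astype(np.int32)
    cv2.polylines(im,[q],True,(255,0,0),1,cv2.LINE_AA,3);ov.append(im)
cv2.imwrite('pics/ov2.png',np.hstack(ov)[:,:,::-1])
```

```text
(236, 85) [0.4335 0.0661 0.0399] [-0.15 -0.08  0.01]
(415, 85) [0.3888 0.2186 0.0401] [-0.1493  0.0789  0.01  ]
(232, 362) [0.6496 0.1307 0.122 ] [ 0.0901 -0.0797  0.01  ]
(424, 362) [0.6044 0.2843 0.1222] [0.0906 0.0804 0.01  ]
[0.4339 0.0674 0.045 ]
[0.3898 0.2176 0.045 ]
[0.6466 0.1311 0.126 ]
[0.6023 0.2823 0.126 ]
[[254.29229793652132, 252.47948221321957], [247.1247720442165, 228.11857036486714], [282.42888674100044, 244.99189462980615], [268.1506520516207, 196.39455757089746], [210.05912851957294, 212.11501794718166], [226.03450209339806, 260.3429824718997]]
[[302.5545920026617, 184.27043919442565], [324.7539278859394, 174.8266879980992], [311.80065825127303, 202.20638979524682], [356.6068643895671, 178.50551942156397], [335.06209746554873, 144.78818400515604], [293.57568961467126, 166.88672270011548]]
```

View pics/ov2.png

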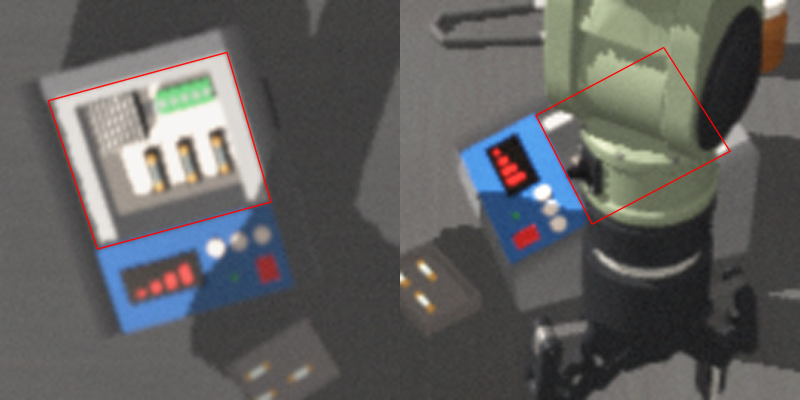

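The edges fit well laterally. The known console heights (45 and 126 mm) put the bay about 4.5 mm higher than the image scale does, so I'll fix z at 0.0862 and refit. Next: check reachability, grasp and lift.

```bash
cat > plan.py <<'E'
from fit import *
t=np.radians(20)
bay=np.load('bay.npy') if __import__('os').path.exists('bay.npy') else None
TC=np.array([.025,0,.018])
def tcp(bay,al,Bc,back=0.,up=0.,dy=0.,tc=TC):
    """cover tilted al deg; ledge lower corner sits at Bc (mm) in cover frame; back: shift along cover +x, up: bay +z"""
    Rb=T(bay,t);Ra=R.from_euler('Y',-np.radians(al)).as_matrix()
    O=np.array([-.068,dy,.0065])-Ra@(np.array([Bc[0],0,Bc[1]])/1000)+Ra@[back,0,0]+np.array([0,0,up])
    return bay[:3]+Rb@(O+Ra@tc), R.from_matrix(Rb@Ra@np.diag([1,-1,-1])).as_rotvec()
E
python3 - <<'E'
from plan import *
g=0
b,_=fit('w_bay.npy',[(-68,-78.5,10),(-68,78.5,10),(69,-78.5,10),(69,78.5,10),(-68,0,8.25)],np.array([(236,176),(417,175.5),(233.5,336),(421,334.5),(326.9,176.1)]),t,[.55,.18,.28],.0862)
np.save('bay.npy',b)
for a,B,k,u in[(32,(-69.5,5.5),.05,.08),(32,(-69.5,5.5),.05,0),(32,(-69.5,5.5),0,0),(15,(-69,6),0,0),(0,(-68.5,6.5),0,0),(0,(-68.5,6.5),0,.1)]:
    p,r=tcp(b,a,B,k,u);print(a,p,ik(p,r))
c=np.load('cov0.npy');h=c[:3]+T(c,0)@[.025,0,0];r=down(c[3])
movep([h[0],h[1],.09],r)
print(move_l([h[0],h[1],.018],.08,until_force=8))
s=get_state();print(s['position'],s['contact_force'])
grab(50);s=get_state();print(s['finger_gap'],s['position'],s['contact_force'])
move_l([h[0],h[1],.06],.1)
snap('wrist','w_held.png');s=get_state();print(s['finger_gap'],s['contact_force'],s['wrist_torque'],s['clock'])
move_l([h[0],h[1],.2],.2)
E
```

```text
[0.5484 0.1837 0.0862] 16.473952277478812
[[-0.895  -0.6887]
 [ 1.3845 -0.5886]
 [-1.1875  2.2841]
 [ 1.4028  3.3862]
 [-0.1994 -0.4595]]
32 [0.5346 0.1796 0.2658] [ 0.1227 -0.1176 -1.0821 -0.2946  0.1296  1.4688]
32 [0.5609 0.1874 0.1906] [ 0.1358  0.138  -1.1416 -0.6108  0.1194  1.4769]
32 [0.5314 0.1787 0.1512] [ 0.1209  0.2349 -1.2573 -0.8222  0.1311  1.4676]
15 [0.5523 0.1849 0.1328] [ 0.1569  0.1941 -0.9293 -0.1595  0.0748  1.4636]
0 [0.5655 0.1888 0.1118] [ 0.1795  0.3138 -0.6374  0.2723  0.0369  1.4692]
0 [0.5327 0.1791 0.2058] [ 0.1713  0.1306 -0.5903  0.503   0.0397  1.4615]
False
[ 0.5334 -0.2382  0.0184] [0.1773 0.0066 0.8568]
0.13084583176125728 [ 0.5331 -0.2379  0.0182] [-1.2543  1.1153  2.144 ]
0.13344398709262684 [-0.546   0.429  -2.7933] [0.0349 0.0104 0.0326] 7.8917
```

View pics/w_held.png

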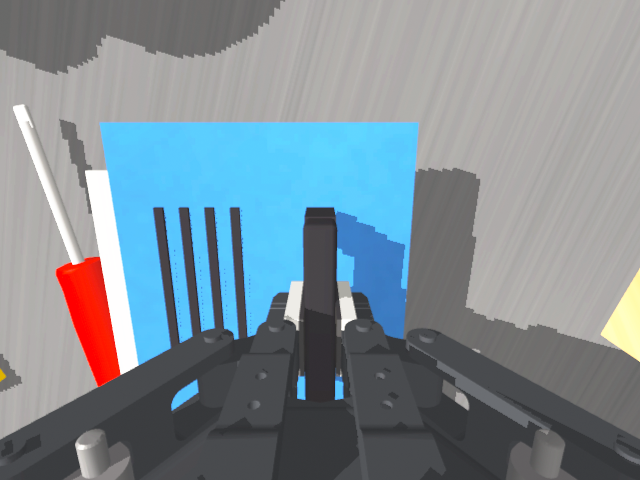

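The handle is centred between the pads and the cover hangs level (far edge at row 122, columns 100–419). Next I check the held y-offset and go to the pre-hook pose.

Run:
```python
from plan import *
g=snap('wrist');M=g['T_tool_cam'];gg=dict(g,cam_to_world=M)
for px in[(101,122.5),(418,122.5)]:print('tool pt',onz(gg,px,.008))
print('handle end',onz(gg,(320,208),-.019-.007+.0))
B=(-69.5,6.5)
p,r=tcp(bay,32,B,.05,.08);movep(p,r)
p,r=tcp(bay,32,B,.045,0);print(move_l(p,.12,rot=r,until_force=10))
a=snap('side');b=snap('wrist');print(get_state()['contact_force'],get_state()['clock'])
i=np.hstack([cv2.resize(a['img'][110:260,240:390],(450,450),interpolation=cv2.INTER_CUBIC),cv2.resize(b['img'],(350,262)).copy() if 0 else cv2.resize(b['img'][:, :],(350,450))])
cv2.imwrite('pics/pre.png',i[:,:,::-1])
rep('side',['cover_lip','ledge'])
Rc=R.from_rotvec(get_state()['eef_rot']).as_matrix()@np.diag([1,-1,-1])
s=get_state();L=s['position']+Rc@(np.array([-.079,0,.0015])-TC);print('pred lip',proj(a,L),'ledge',proj(a,bay[:3]+T(bay,t)@[-.068,0,.00825]))
```

```text
tool pt [-0.0897 -0.0748  0.008 ]
tool pt [ 0.0392 -0.0748  0.008 ]
handle end [-0.0006 -0.0459 -0.026 ]
False
[ 0.0766 -0.7812 -1.4102] 11.275
cover_lip [([307.2, 173.4], 0.97), ([230.0, 410.7], 0.85)]
ledge [([305.3, 183.9], 0.87)]
pred lip [311.3435 174.4629] ledge [302.3034 183.1355]
```

View pics/pre.png

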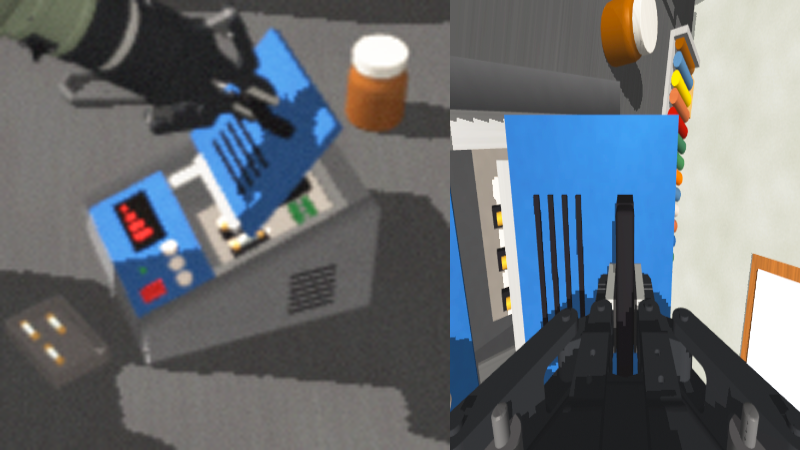

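The side view shows the lip over the bay just up-slope of the ledge, with the cover tilted and its top raised. Next: a guarded slide-in, then a gentle lift to feel the ledge.

Run:
```python
from plan import *
B=(-69.5,6.5);n=T(bay,t)
p,r=tcp(bay,32,B,0,0);hit=move_l(p,.06,until_force=8)
s=get_state();print('in',hit,(n.T@(s['position']-p))*1e3,s['contact_force'],s['clock'])
if not hit:
    p2=p+n[:,2]*.008;f0=np.array(s['contact_force']);hit=move_l(p2,.02,until_force=6)
    s=get_state();print('up',hit,(n.T@(s['position']-p))*1e3,n.T@(np.array(s['contact_force'])-f0),s['wrist_torque'],s['clock'])
    move_l(p,.03)
a=snap('side');w=snap('wrist')
print(get_state()['contact_force'],get_state()['clock'])
cv2.imwrite('pics/in.png',np.hstack([cv2.resize(a['img'][110:260,240:390],(450,450),interpolation=cv2.INTER_CUBIC),cv2.resize(w['img'],(350,450))])[:,:,::-1])
```

```text
in False [ 0.6103 -0.069   0.2288] [-0.6106  0.4322 -2.5955] 12.275
up True [0.0358 0.065  7.5283] [ 5.3565 -0.5951 -1.4976] [0.0204 0.1723 0.0289] 12.6833
[-0.3968  0.74   -2.7523] 13.15
```

View pics/in.png

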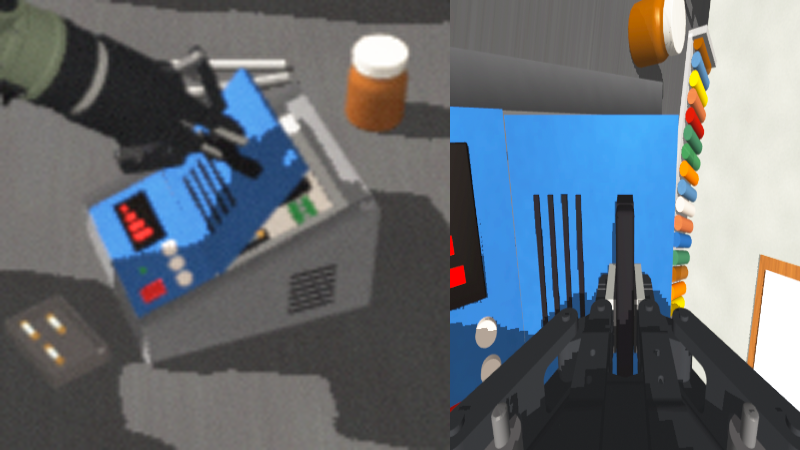

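The lip is no longer visible in either view: it is under the fascia edge at about (505,200) in the wrist half. The lift test met resistance after about 7.5 mm, so it is hooked. Next I swing the top down in guarded steps.

Run:
```python
from plan import *
n=T(bay,t)
for al,B in[(26,(-69.3,6.3)),(20,(-69.1,6.2)),(14,(-68.9,6.1)),(9,(-68.7,6)),(5,(-68.5,6)),(3,(-68.5,6))]:
    p,r=tcp(bay,al,B,0,.001);hit=move_l(p,.05,rot=r,until_force=10)
    s=get_state();print(al,hit,(n.T@(s['position']-p))*1e3,n.T@s['contact_force'],n.T@s['wrist_torque'],s['clock'])
    if hit:break
a=snap('side');w=snap('wrist')
cv2.imwrite('pics/low.png',np.hstack([cv2.resize(a['img'][110:260,240:390],(450,450),interpolation=cv2.INTER_CUBIC),cv2.resize(w['img'],(350,450))])[:,:,::-1])
```

```text
26 False [ 0.8509 -0.0095  0.6057] [-1.061  -0.2959 -1.9262] [0.0036 1.0514 0.0473] 13.5167
20 False [-0.6847  0.094  -0.3214] [-1.1594  0.0749 -2.8622] [ 0.0229  0.9804 -0.0076] 13.8667
14 False [-1.5219  0.1621 -0.7652] [-1.6734 -0.3891 -3.2527] [-0.0087  0.8581  0.02  ] 14.2167
9 False [-1.7177  0.1613 -0.7844] [-0.0413  0.4419 -1.4252] [0.0588 0.7002 0.0133] 14.5333
5 False [-1.4967  0.1707 -0.5956] [-0.8529 -0.4008 -2.3544] [-0.0087  0.6232  0.0101] 14.8167
3 False [-1.4715  0.1553 -0.396 ] [-1.5245 -0.8517 -2.0617] [-0.0329  0.5284  0.0153] 15.0667
```

View pics/low.png

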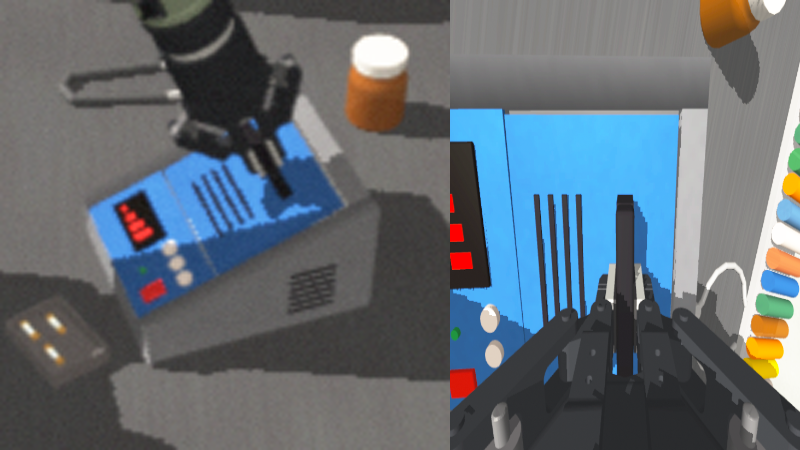

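The cover is nearly flush in its frame at 3° with no contact forces, and a small gap shows at the +y wall (wrist view row ~112). Final lowering onto the rims follows, guarded.

Run:
```python
from plan import *
n=T(bay,t)
for u,v in[(.001,.02),(-.005,.015)]:
    p,r=tcp(bay,0,(-68.5,6.5),0,u);hit=move_l(p,v,rot=r,until_force=7)
    s=get_state();q,_=tcp(bay,0,(-68,6.5));print(u,hit,'rel home mm',(n.T@(s['position']-q))*1e3,n.T@s['contact_force'],n.T@s['wrist_torque'],s['clock'])
    if hit:break
sleep(.3);s=get_state();print((n.T@(s['position']-q))*1e3,n.T@s['contact_force'],n.T@s['wrist_torque'],np.degrees(R.from_matrix(n.T@R.from_rotvec(s['eef_rot']).as_matrix()@np.diag([1,-1,-1])).as_rotvec()))
```

```text
0.001 False rel home mm [0.1663 0.0532 0.8383] [-0.8063  0.885  -1.5701] [-0.0571  0.5022  0.0064] 15.5917
-0.005 True rel home mm [-0.0287  0.0697  0.2048] [-0.0134 -0.2887  4.5782] [-0.0092  0.2395 -0.0055] 15.8167
[-0.0265  0.0624  0.2048] [0.6717 0.4776 6.559 ] [0.0315 0.2355 0.053 ] [ 0.0028  0.0034 -0.0018]
```

Contact came 0.2 mm from the predicted home, with the force square out of the slope and no tilt. Release, retreat and check.

Run:
```python
from plan import *
n=T(bay,t)
let_go();sleep(.2);s=get_state();p=np.array(s['position']);print(s['contact_force'],s['finger_gap'])
move_l(p+n[:,2]*.1,.1)
movep([.49,.168,.27],down(bay[3]+np.pi/2))
w=snap('wrist');rep('wrist',['cover_mid','cover_handle','cover_lip','ledge'])
for m in[(0,0,10),(25,0,37)]:print('home pred',proj(w,bay[:3]+n@(np.array(m)/1000)))
a=snap('side');print(get_state()['clock'],get_state()['contact_force'])
im=cv2.resize(w['img'][60:360,200:440],(400,500));b=cv2.resize(a['img'][110:260,240:360],(400,500),interpolation=cv2.INTER_CUBIC)
cv2.imwrite('pics/end.png',np.hstack([im,b])[:,:,::-1])
```

```text
[-0.4592  0.276  -0.3832] 1.0023622537479657
cover_mid [([318.8, 276.1], 0.95)]
cover_handle [([321.0, 303.0], 0.6)]
cover_lip [([320.0, 197.8], 0.88), ([272.7, 60.6], 0.62), ([317.1, 209.1], 0.48)]
ledge [([318.5, 208.0], 0.96)]
home pred [318.5605 277.3291]
home pred [318.4687 306.7786]
19.8667 [ 0.0531 -0.1432 -0.2837]
```

View pics/end.png

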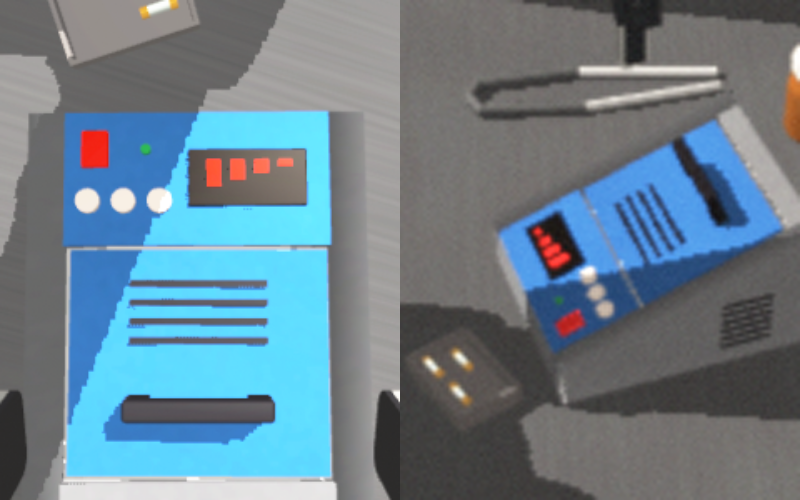

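The cover sits flush in its frame with even gaps all round and its lip hidden under the fascia edge. The handle is free, the fuse tray has not moved, and the robot is clear.

```bash
python3 -c "
from cell import *
sign_off()"
```

```text
the job is handed in; nothing more can be done
```

The blue cover is back on the controller and the job is handed in, at about 20 s of the 48 s allowed. I picked it up by its handle and slid the steel lip under the ledge with the top edge raised 32°. I then swung the top down in guarded steps until it touched the rims, and let go.

**Last checks:**
- **Seating:** contact came 0.2 mm from the predicted home, with under 0.01° of tilt and about 7 N pressing out of the slope.
- **Position:** the networks put the cover's middle 1 px and its handle about 4 px from the predicted home in the final wrist picture.
- **View:** the cover looks flush with even gaps all round and the lip is hidden. The robot is clear, with near-zero force on the wrist.
- **Other things on the bench:** the yellow look-alike was never approached, and the fuse tray and jacks look unmoved in the last pictures. I did not check the remaining items again after the move.

**Checks that disagreed:**
- **Bay height:** the image scale put the bay 4.4 mm lower than the console's known heights did. I used the known heights, and the final contact agreed with them.
- **Lift test:** while checking the hook, the lip met the ledge after about 7.5 mm instead of the 4 mm I expected, with an odd force direction. Two pictures showed the lip under the ledge, so I carried on.

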